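# Clamp the wool comb on its bench bed

## Task

Take the T-headed clamp stud from its wooden rest, drop its head into the T-slot of the bed ahead of the comb's forked foot, and slide it along into the fork, pushing the comb back with the stud until it is pressed firmly home against its stop block, without forcing anything. Then turn the stud a quarter turn so its head locks crosswise under the slot's lips, and let go, leaving it upright in the bottom of the fork with the comb still at the stop. Leave the bobbin, the darning egg and the other things on the table alone.

Things in the scene. Friction and masses are not known exactly. Their poses are not given: they have to be found in the camera images.
- stud: Clamp stud, upright in its rest. Steel T-head 28 (x) x 14 (y) x 7 mm high at the bottom, round stem 9 dia, steel collar 22 dia at 26 to 30 mm height, pale wooden handle bar 52 (x) x 14 (y) at 38 to 64 mm height, in line with the head. 0.10 to 0.19 kg. Origin: centre of the head's underside; z up the stem, x along head and handle. A half turn about z looks the same.
- rest: Small dark wooden tray the stud stands in, fixed: 52 (x) x 38 (y) x 20 mm high; pocket 40 x 26 mm, floor about 6 mm above the table. Origin: centre of its underside. The stud stands loosely in it, its x within about 0.1 rad of the rest's x.
- bed: Fixed bed: pale wooden board 340 (x) x 120 (y) x 22 mm high with an aluminium T-slot along the middle of its top, and near its +x end a dark wooden stop block across it, behind the comb; the block was set by hand, anywhere within 22 mm, its place is not given, and it holds fast. Origin: centre of its underside, on the table; x along the slot towards comb and stop, z up.
- slot (a point): Middle of the T-slot, at the level of the bed's top (22 mm above the table), axes as the bed's. The slot's mouth is 17 mm wide, between lips 6 mm thick; below them the channel is 32 mm wide and 10 mm high, its floor 6 mm above the table. So the 14 mm wide head goes in only lengthwise and can turn inside. Closed at both ends.
- comb: The comb; this is its steel forked foot, 50 wide, 6 thick, 22.5 to 28.5 mm above the table. Origin: where the stem's axis lies when home in the bottom of the notch, at the foot's underside; axes as the bed's. The notch is 12 mm wide, open towards -x; its flared tips reach 30 mm before the origin. The head cannot drop through it, but has room in the slot 50 to 100 mm before the origin. A push over 25 N would bend it.
- comb_front (a point): Foot of the front face of the comb's wooden block, 81 mm beyond (+x of) the comb's origin; the block is 30 mm high, 52 deep, its tines 17 mm farther back stand 85 mm above the bed's top. The comb slides along the bed's x with a drag of about 3 N (up to 9 N if the head rubs in the slot) and stays where left. At its stop block, 20 to 45 mm on, resistance rises steeply; a push of 8 to 15 N seats it.
- bobbin: Bystander: empty turned wooden bobbin, 40 dia x 60 high, standing loose on the table.
- egg: Bystander: dark wooden darning egg, 56 dia x 64 high, standing, loose.

How it is judged:
By the outcome, as a careful person would: the job done as asked, in the order asked, and still so for the second after the job is handed in, with the robot touching nothing.
It also fails if it takes over 61 s, if anything falls off the work surface, if the arm or the gripper's body presses on something with over 40 N, if the wrist force passes 120 N, or if a joint passes its speed limit or range.

## Robot

A 6-joint arm with a two-finger parallel gripper is mounted at the origin on the work surface. World frame = base frame: x ahead of the robot, y to its left, z up, the work surface at z = 0. Lengths are in m, angles in rad, forces in N, time in s.
With the tool pointing down it reaches from about 0.375 to 0.9 m from the base axis. Payload 3.1 kg.
Tool frame: the origin (TCP) lies on the centre line of the jaws, within the pads' length; the fingertips stand 17 mm ahead of it and the grasp point (between the pads) lies 2 mm behind it; z points along the fingers, y is the line along which they close (so a half turn about z gives the same grasp; the last joint's range is limited). The gripper opens to 87 mm and grips with 3 to 60 N. Pads are 19 mm wide; open, the fingers measure 117 mm over their backs; the gripper's body (75 mm by 190 mm) begins 51 mm behind the grasp point.
Start: joints at [0.972, 0.527, 1.433, -0, 1.181, -0.178], TCP at [0.255, 0.57, 0.24] pointing down, gripper open.
Joint ranges: [-3.08, 3.08], [-0.75, 2.2], [0.22, 2.44], [-1.43, 4.57], [0, 2.65], [-2.85, 2.85]. Speed limits (rad/s): [2.79, 2.79, 3.14, 3.14, 3.14, 3.14].

## Interface

Orientations are given as a unit quaternion [x, y, z, w].
In Python, from plant import r gives the robot as it stands.
- The arm moves only by the tool carry_out, never from a script. Its argument "rows" is text: rows parted by semicolons, each of 5 numbers parted by spaces: the shift along the tool's x, y, z in m, then the turn about the tool's z in rad, then the finger opening in m, from 0 to 0.087. In form: dx dy dz turn fingers; .... A call has 1 to 12 rows; each row shifts and turns the commanded pose from where the row before left it, along the tool's axes as they then stand; what a row does not reach is not made up. A row lasts 1/12 s, in which the tool goes at most 41.7 mm and 7.16 degrees, less where a joint would pass 70% of its speed; a pose out of reach is approached as far as the arm can. A call with a gripper value outside its range is refused whole. The fingers move at their own pace and stop on an object; "squeeze" is the grip in N (left out, the last holds). Time passes only in rows, so rows that do not move let the fingers close. It gives the time, the measured TCP pose, the force, the opening and the grip force at its end, in the units of the state.
- r.state(): the state, without advancing time (a new reading comes with each control period).
- r.capture(name): name is "scene" or "top"; returns a dict with "color" (420x560x3 uint8, red, green, blue), "fx", "fy", "cx", "cy" (pixels), "R" (3x3) and "t" (3): a world point X has camera coordinates R X + t. Camera axes: x right, y down, z forward; pixel columns grow to the right and rows downward; lengths in m; the calibration is good to about 2 mm. A picture is of the moment at which its call begins. There is no depth.
- r.sign_off(): hands the job in; it is judged then, once.
The state is a dict: "time": time; "joints": joint angles; "joint_vel": joint speeds; "joint_efforts": joint torques, N m; "tcp_pos": TCP position; "ee_rot": TCP orientation; "contact_force": force on the tool from outside, world axes, zero at the start; "wrist_torque": the same for the moment, N m; "grip_width": opening from 0.0 (shut) to 1.0 (fully open); "grasp_force": force on a finger pad.
Only numpy, scipy, OpenCV 4.12 (cv2) and the standard library are available. Lean on these libraries where they do the work, as an engineer would, in place of code of your own. Each camera call takes 0.05 s, during which the arm holds its last target. There are 200 camera calls.

## Working session

There is one attempt and no reset: what is moved stays moved. The work goes in short steps, Python scripts to look and compute and a tool call to move; the robot and the scene stay as the last step left them, time stands still between calls to the robot, and variables do not carry over. Pictures are saved under pics/ and viewed, at most 10 in all, crops included, and the job is handed in when it is done.

Besides the shell and the picture viewer there is one more tool, called after "Call:" as name(argument=value, ...), one argument or row to a line, values as JSON. carry_out: Moves the arm, as the interface text tells. Its arguments: {"type":"object","properties":{"rows":{"type":"string"},"squeeze":{"type":"number"}},"required":["rows"]}

```bash
mkdir -p pics; python3 - <<'E'
from plant import r
import cv2,pickle
s=r.state();print(s)
d={}
for n in("scene","top"):
    c=r.capture(n);d[n]=c;cv2.imwrite(f"pics/{n}0.png",c["color"][:,:,::-1]);print(n,c["fx"],c["fy"],c["cx"],c["cy"],c["R"],c["t"])
pickle.dump(d,open("d0.pkl","wb"))
E
```

```text
{'time': 0.0, 'joints': array([ 9.71495106e-01,  5.28464656e-01,  1.43387782e+00, -1.41595760e-05,
        1.18138025e+00, -1.78490161e-01]), 'joint_vel': array([-0.00144223,  0.00053898,  0.00109618,  0.00058489, -0.00160303,
       -0.00096441]), 'joint_efforts': array([ 2.36320186e-03, -4.40040207e+01, -1.76596266e+01,  6.33549364e-02,
        5.81681519e-02, -1.61341050e-04]), 'tcp_pos': array([0.25489403, 0.56991573, 0.2385803 ]), 'ee_rot': array([ 2.08853750e-01,  9.77946306e-01, -9.87991454e-04, -3.97768744e-04]), 'contact_force': array([-0.37246285, -0.07233313,  0.01592137]), 'wrist_torque': array([-0.05587914,  0.01119055,  0.02075897]), 'grasp_force': 0.0, 'grip_width': 0.9979756637501523}
scene 391.68248863980034 391.68248863980034 276.33676208145954 201.43803297864838 [[-0.4064719   0.91360204  0.01057874]
 [ 0.55774741  0.25728557 -0.78912734]
 [-0.7236701  -0.31485783 -0.61413853]] [ 0.18506008 -0.27199445  1.26780647]
top 424.36431952524254 424.36431952524254 280.55457509060807 213.02635937081038 [[-0.01164296 -0.99944101 -0.03133876]
 [-0.99751713  0.01378606 -0.06906176]
 [ 0.06945519  0.03045687 -0.99712003]] [0.0508511  0.54178088 0.96102279]
```

View pics/scene0.png

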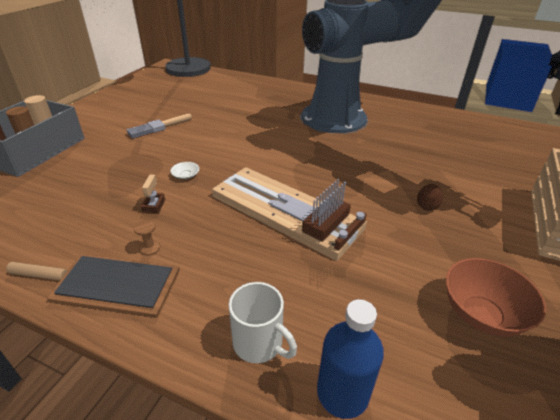

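View pics/top0.png

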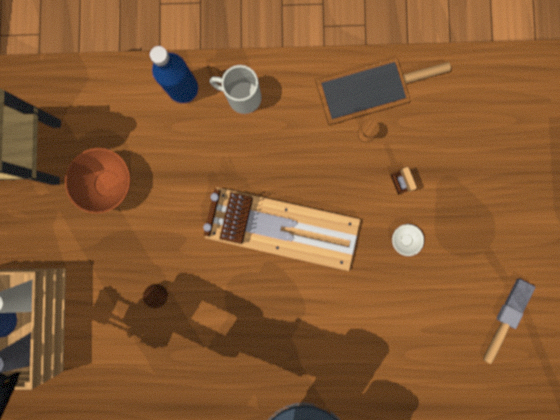

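The scene view shows the stud in its rest near (152,195) and the bed from (230,190) to (350,235), with the comb at its right end. In the top view the stud is at (405,180). The bed runs from (357,245) to (210,212) with the comb on the left, so the bed's +x is roughly world +y.

```bash
cat > h.py <<'E'
import numpy as np,pickle,cv2
def ray(c,u,v,z):
    d=c["R"].T@np.array([(u-c["cx"])/c["fx"],(v-c["cy"])/c["fy"],1]);o=-c["R"].T@c["t"]
    return o+d*(z-o[2])/d[2]
def proj(c,X):
    p=c["R"]@np.array(X)+c["t"];return c["fx"]*p[0]/p[2]+c["cx"],c["fy"]*p[1]/p[2]+c["cy"]
def crop(c,u,v,w,h,k,name):
    im=c["color"][v:v+h,u:u+w,::-1];cv2.imwrite(name,cv2.resize(im,None,fx=k,fy=k,interpolation=cv2.INTER_CUBIC))
E
python3 - <<'E'
from h import *
d=pickle.load(open("d0.pkl","rb"))
crop(d["top"],200,160,228,120,3.5,"pics/t1.png")
crop(d["scene"],130,165,240,100,3.33,"pics/s1.png")
a=cv2.imread("pics/t1.png");b=cv2.imread("pics/s1.png")
print(a.shape,b.shape)
E
```

```text
(420, 798, 3) (333, 799, 3)
```

View pics/t1.png

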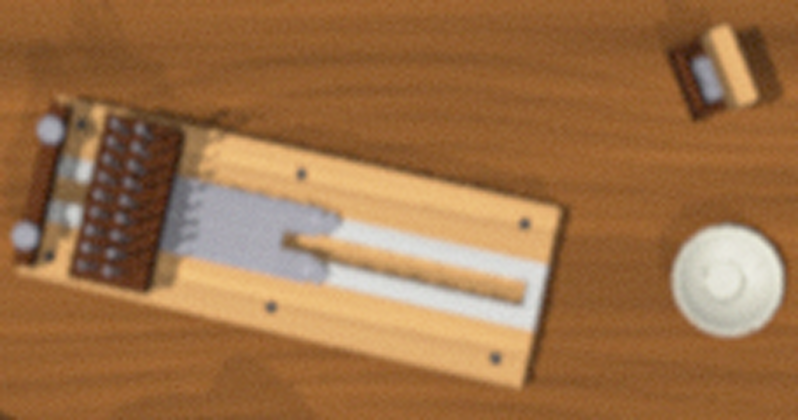

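View pics/s1.png

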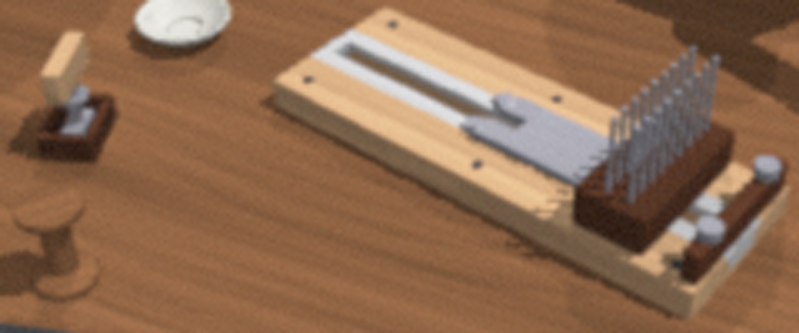

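The top crop shows the bed's corners at (60,95), (565,208), (527,385) and (18,268), and the slot's near end at (525,291). The fork tips are at (335,222) and (322,272), the notch bottom is near (290,240), and the handle top spans (722,25) to (757,97). The scene crop agrees: the stud leans nowhere and the bobbin is beside the rest.

```bash
python3 - <<'E'
from h import *
d=pickle.load(open("d0.pkl","rb"));T=d["top"];S=d["scene"]
hsv=cv2.cvtColor(T["color"],cv2.COLOR_RGB2HSV)
print("handle hsv",hsv[160+66//3,200+int(733/3.5)],"bed",hsv[160+int(330/3.5),200+int(400/3.5)],"table",hsv[150,300])
U=lambda a,b:(200+a/3.5-.36,160+b/3.5-.36)
c=[ray(T,*U(*p),.022)[:2] for p in((60,95),(565,208),(527,385),(18,268))]
for i in range(4): print("corner",c[i].round(4),"edge",np.linalg.norm(c[i]-c[(i+1)%4]).round(4))
ex=(c[0]-c[1]+c[3]-c[2]);ex/=np.linalg.norm(ex);ctr=np.mean(c,0);ey=np.array([-ex[1],ex[0]])
print("bed ctr",ctr,"ang",np.arctan2(ex[1],ex[0]))
f=lambda X:(round((X[:2]-ctr)@ex,4),round((X[:2]-ctr)@ey,4))
for n,p,z in(("slot end",(525,291),.022),("tipA",(335,222),.0285),("tipB",(322,272),.0285),("notch",(285,240),.0285),("blockfront foot",(162,250),.0285),("blocktopfrontA",(187,130),.052),("blocktopfrontB",(150,291),.052)):
    print(n,f(ray(T,*U(*p),z)))
V=lambda a,b:(130+a/3.33-.35,165+b/3.33-.35)
for n,p,z in(("S corner",(388,10),.022),("S corner2",(275,88),.022),("S slot end",(345,48),.022),("S tipA",(495,100),.0285),("S tipB",(465,127),.0285),("S notch",(522,120),.0285)):
    print(n,f(ray(S,*V(*p),z)))
# handle
for n,C,box in(("top",T,(390,160,30,35)),("scene",S,(138,170,26,28))):
    u,v,w,h=box;k=8
    im=cv2.resize(C["color"][v:v+h,u:u+w],None,fx=k,fy=k,interpolation=cv2.INTER_CUBIC)
    hs=cv2.cvtColor(im,cv2.COLOR_RGB2HSV);m=((hs[...,2]>165)&(hs[...,1]>60)&(hs[...,0]<30)).astype(np.uint8)
    cs=cv2.findContours(m,0,2)[0];cc=max(cs,key=cv2.contourArea);rr=cv2.minAreaRect(cc);b=cv2.boxPoints(rr)/k-.44+[u,v]
    print(n,b.round(1).tolist(),[ray(C,*q,.07)[:2].round(4).tolist() for q in b],"ctr",ray(C,rr[0][0]/k-.44+u,rr[0][1]/k-.44+v,.07 if n=="top" else .057))
# rest corners top rim z=.02
for p in((670,50),(693,118)): print("rest",ray(T,*U(*p),.02))
for p in((38,150),(97,160),(116,100),(57,92)): print("rest S",ray(S,*V(*p),.02 if p[1]<120 else 0))
print("bobbin",ray(S,*V(55,275),.0), "dish",ray(T,*U(728,280),0.02))
E
```

```text
handle hsv [ 16 129 225] bed [ 16 126 219] table [ 14 171 148]
corner [0.6054 0.1915] edge 0.3413
corner [ 0.5258 -0.1403] edge 0.1179
corner [ 0.4111 -0.113 ] edge 0.3419
corner [0.491  0.2195] edge 0.1178
bed ctr [0.50832718 0.03944549] ang 1.3351458050146199
slot end (np.float64(-0.1568), np.float64(-0.0003))
tipA (np.float64(-0.0262), np.float64(-0.0166))
tipB (np.float64(-0.0251), np.float64(0.0171))
notch (np.float64(0.0031), np.float64(0.0021))
blockfront foot (np.float64(0.0801), np.float64(0.0263))
blocktopfrontA (np.float64(0.0792), np.float64(-0.0521))
blocktopfrontB (np.float64(0.0789), np.float64(0.0534))
S corner (np.float64(-0.1599), np.float64(0.0594))
S corner2 (np.float64(-0.1563), np.float64(-0.0645))
S slot end (np.float64(-0.1512), np.float64(0.0018))
S tipA (np.float64(-0.0225), np.float64(0.0124))
S tipB (np.float64(-0.0201), np.float64(-0.0237))
S notch (np.float64(0.0051), np.float64(0.0058))
top [[401.3, 168.4], [407.6, 165.8], [416.6, 188.1], [410.3, 190.7]] [[0.6331, -0.2229], [0.6386, -0.2368], [0.5892, -0.2548], [0.5838, -0.241]] ctr [ 0.61112947 -0.23887417  0.07      ]
scene [[141.2, 186.9], [149.9, 171.7], [155.5, 174.9], [146.8, 190.1]] [[0.6392, -0.2347], [0.5844, -0.2552], [0.5896, -0.2357], [0.6436, -0.2165]] ctr [ 0.60093425 -0.24935078  0.057     ]
rest [ 0.62918129 -0.21199712  0.02      ]
rest [ 0.58392543 -0.22564557  0.02      ]
rest S [ 0.63810584 -0.25354226  0.        ]
rest S [ 0.63012241 -0.21069941  0.        ]
rest S [ 0.59010678 -0.22095407  0.02      ]
rest S [ 0.59960975 -0.26355799  0.02      ]
bobbin [ 0.73006508 -0.16572459  0.        ] dish [ 0.47757651 -0.24499959  0.02      ]
```

Call:
carry_out(
  rows="-0.0273 -0.0246 0 0 0.087;-0.0273 -0.0246 0 0 0.087;-0.0273 -0.0246 0 0 0.087;-0.0273 -0.0246 0 0 0.087;-0.0273 -0.0246 0 0 0.087;-0.0273 -0.0246 0 0 0.087;-0.0273 -0.0246 0 0 0.087;-0.0273 -0.0246 0 0 0.087;-0.0273 -0.0246 0 0 0.087;-0.0273 -0.0246 0 0 0.087;-0.0273 -0.0246 0 0 0.087;-0.0273 -0.0246 0 0 0.087",
  squeeze=40,
)

```text
time: 1.1
tcp_pos: [0.4338, 0.1655, 0.2394]
ee_rot: [0.209, 0.978, -0.0, -0.0]
contact_force: [1.3, -0.6, 0.7]
grip_width: 0.999
grasp_force: 0.0
```

Call:
carry_out(
  rows="-0.0273 -0.0246 0 0 0.087;-0.0273 -0.0246 0 0 0.087;-0.0273 -0.0246 0 0 0.087;-0.0273 -0.0246 0 0 0.087;-0.0273 -0.0246 0 0 0.087;-0.0273 -0.0246 0 0 0.087;-0.0273 -0.0246 0 0 0.087;-0.0273 -0.0246 0 0 0.087;-0.0273 -0.0246 0 0 0.087;-0.0273 -0.0246 0 0 0.087;-0.0273 -0.0246 0 0 0.087;-0.0273 -0.0246 0 0 0.087",
)

```text
time: 2.1
tcp_pos: [0.6122, -0.2377, 0.239]
ee_rot: [0.209, 0.978, 0.0, -0.001]
contact_force: [-0.2, -0.6, 0.9]
grip_width: 0.995
grasp_force: 0.0
```

Call:
carry_out(
  rows="0 0 0 0.119 0.06;0 0 0 0.119 0.06;0 0 0 0.119 0.06;0 0 0 0.119 0.06;0 0 0 0.119 0.06;0 0 0 0.119 0.06;0 0 0 0.119 0.06;0 0 0 0.119 0.06;0 0 0 0.119 0.06;0 0 0 0.119 0.06",
)

```text
time: 2.93
tcp_pos: [0.6118, -0.2358, 0.2389]
ee_rot: [0.723, 0.691, -0.0, -0.001]
contact_force: [0.5, -1.0, 0.2]
grip_width: 0.691
grasp_force: 0.0
```

Call:
carry_out(
  rows="0 0 0 0.119 0.06;0 0 0 0.119 0.06;0 0 0 0.119 0.06;0 0 0 0.119 0.06;0 0 0 0.119 0.06;0 0 0 0.119 0.06;0 0 0 0.119 0.06;0 0 0 0.119 0.06;0 0 0 0.119 0.06;0 0 0 0.109 0.06;0 0 0 0 0.06",
)

```text
time: 3.85
tcp_pos: [0.6118, -0.2359, 0.2389]
ee_rot: [0.985, 0.174, -0.0, -0.0]
contact_force: [-0.4, 0.3, -0.7]
grip_width: 0.691
grasp_force: 0.0
```

Call:
carry_out(
  rows="0 0 0.0181 0 0.06;0 0 0.0181 0 0.06;0 0 0.0181 0 0.06;0 0 0.0181 0 0.05;0 0 0.0181 0 0.05;0 0 0.0181 0 0.04;0 0 0.0181 0 0.04;0 0 0.0181 0 0.04;0 0 0.0181 0 0.04;0 0 0.0181 0 0.03;0 0 0 0 0.03",
  squeeze=10,
)

```text
time: 4.77
tcp_pos: [0.6095, -0.2346, 0.0545]
ee_rot: [0.984, 0.176, -0.003, -0.003]
contact_force: [-1.0, 0.0, 0.0]
grip_width: 0.392
grasp_force: 0.0
```

```bash
python3 - <<'E'
from h import *
from plant import r
d={n:r.capture(n) for n in("top","scene")}
crop(d["top"],370,150,80,60,5,"pics/a.png");crop(d["scene"],110,150,80,60,5,"pics/b.png")
cv2.imwrite("pics/g1.png",np.hstack([cv2.imread("pics/a.png"),cv2.imread("pics/b.png")]))
E
```

```text
(no output)
```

View pics/g1.png

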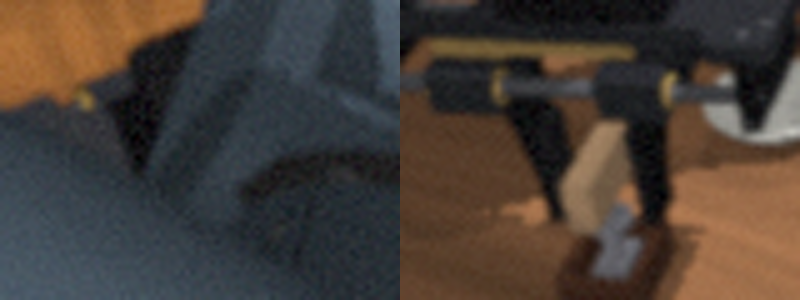

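The fingers straddle the handle in the scene crop, at roughly (540,140) and (650,150), with the handle between them, so I'll close.

Call:
carry_out(
  rows="0 0 0 0 0.024;0 0 0 0 0.02;0 0 0 0 0.016;0 0 0 0 0.012;0 0 0 0 0.008;0 0 0 0 0.004;0 0 0 0 0.0;0 0 0 0 0;0 0 0 0 0",
)

```text
time: 5.62
tcp_pos: [0.6127, -0.2364, 0.0595]
ee_rot: [0.985, 0.175, 0.001, 0.0]
contact_force: [-0.2, 0.7, 6.2]
grip_width: 0.16
grasp_force: 10.0
```

Call:
carry_out(
  rows="0 0 0 0 0;0 0 0 0 0;0 0 0 0 0;0 0 0 0 0",
  squeeze=45,
)

```text
time: 5.95
tcp_pos: [0.6126, -0.2364, 0.0595]
ee_rot: [0.985, 0.175, 0.001, 0.0]
contact_force: [-0.3, 0.7, 5.0]
grip_width: 0.16
grasp_force: 45.0
```

Call:
carry_out(
  rows="0 0 -0.005 0 0;0 0 -0.01 0 0;0 0 -0.015 0 0;0 0 -0.02 0 0;0 0 -0.02 0 0;0 0 -0.01 0 0;0 0 0 0 0",
)

```text
time: 6.53
tcp_pos: [0.6137, -0.2369, 0.1416]
ee_rot: [0.985, 0.175, 0.002, 0.002]
contact_force: [0.8, 0.3, -1.2]
grip_width: 0.157
grasp_force: 45.0
```

Call:
carry_out(
  rows="-0.0030 -0.0145 0 0 0;-0.0053 -0.0290 0 0 0;-0.0056 -0.029 0 0 0;-0.0056 -0.029 0 0 0;-0.0056 -0.029 0 0 0;-0.0056 -0.029 0 0 0;-0.0056 -0.029 0 0 0;-0.0056 -0.029 0 0 0;-0.0030 -0.0145 0 0 0;0 0 0 0 0",
)

```text
time: 7.37
tcp_pos: [0.4866, -0.0307, 0.1377]
ee_rot: [0.984, 0.176, -0.003, -0.001]
contact_force: [-0.3, 0.1, -1.4]
grip_width: 0.156
grasp_force: 45.0
```

Call:
carry_out(
  rows="0 0 0 -0.06 0;0 0 0 -0.12 0;0 0 0 -0.12 0;0 0 0 -0.12 0;0 0 0 -0.12 0;0 0 0 -0.12 0;0 0 0 -0.12 0;0 0 0 -0.12 0;0 0 0 -0.085 0;0 0 0 0 0;0 0 0 0 0",
)

```text
time: 8.28
tcp_pos: [0.4913, -0.0347, 0.1383]
ee_rot: [0.786, 0.618, 0.0, 0.001]
contact_force: [-0.2, 0.6, -2.0]
grip_width: 0.161
grasp_force: 45.0
```

```bash
python3 - <<'E'
from h import *
from plant import r
d={n:r.capture(n) for n in("top","scene")};s=r.state()
print(s["time"],s["tcp_pos"],s["ee_rot"],s["contact_force"],s["grip_width"])
pickle.dump((d,s),open("d1.pkl","wb"))
crop(d["scene"],200,130,133,100,6,"pics/s2.png")
E
```

```text
8.3833 [ 0.49081394 -0.03424842  0.13839951] [7.85805211e-01 6.18474002e-01 1.02868990e-04 2.61479182e-04] [ 0.98589218 -0.60244843 -1.75043277] 0.15661347495132324
```

View pics/s2.png

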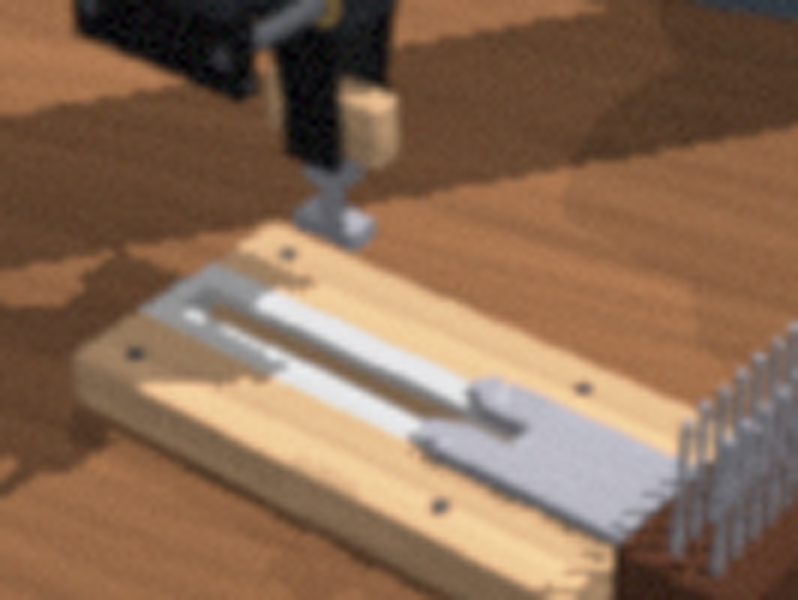

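The scene crop shows the stud hanging upright, with the head's lower corners at (297,222), (350,250) and (375,233). The slot mouth runs from (190,300) to the fork at (520,430). Next I compare the head's sideways position with the slot's in each view.

```bash
python3 - <<'E'
from h import *
d0=pickle.load(open("d0.pkl","rb"));d1,s=pickle.load(open("d1.pkl","rb"))
ctr=np.array([.50833,.03945]);a=1.3351;ex=np.array([np.cos(a),np.sin(a)]);ey=np.array([-ex[1],ex[0]])
xs=np.arange(-.145,-.04,.001);ys=np.arange(-.07,.0701,.0005)
for n in("top","scene"):
    C=d0[n];P=np.array([[proj(C,[*(ctr+x*ex+y*ey),.022]) for y in ys] for x in xs],np.float32)
    im=cv2.remap(C["color"],P[...,0],P[...,1],cv2.INTER_CUBIC)
    al=cv2.cvtColor(im,cv2.COLOR_RGB2HSV)[...,1].astype(float)  # saturation: low on aluminium
    for lo,hi in((0,50),(55,105)):
        p=al[lo:hi].mean(0);lowm=p<(p[60:220].min()+p[60:80].mean())/2
        e=np.flatnonzero(np.diff(lowm.astype(int)));print(n,"x",xs[lo].round(3),"sat edges mm",(ys[e]*1000).tolist())
    v=cv2.cvtColor(im,cv2.COLOR_RGB2GRAY).astype(float).mean(0)
    g=np.abs(np.gradient(v));k=[i for i in range(1,len(ys)-1) if g[i]>g[i-1] and g[i]>=g[i+1] and g[i]>2.0];print(n,"grad peaks mm",(ys[k]*1000).tolist())
C=d1["scene"];z=s["tcp_pos"][2]-.0535;U=lambda a,b:(200+a/6-.42,130+b/6-.42)
q=s["tcp_pos"][:2];loc=lambda X:(((X[:2]-q)@ex).round(4),((X[:2]-q)@ey).round(4))
for p in((297,222),(350,250),(375,233)):print("head low corner rel tcp",loc(ray(C,*U(*p),z)))
for x in(-.014,.014):
  for y in(-.007,.007):
    u=proj(C,[*(q+x*ex+y*ey),z]);print("pred",x,y,[round((u[0]-200+.42)*6),round((u[1]-130+.42)*6)])
print("tcp in bed",(q-ctr)@ex,(q-ctr)@ey)
E
```

```text
top x -0.145 sat edges mm [-20.999999999999964, -6.49999999999995, 8.500000000000064, 24.000000000000078]
top x -0.09 sat edges mm [-20.999999999999964, -6.49999999999995, 8.500000000000064, 24.000000000000078]
top grad peaks mm [-64.0, -58.5, -20.499999999999964, -4.9999999999999485, 5.551115123125783e-14, 4.5000000000000595, 10.000000000000064, 23.500000000000078, 40.50000000000009, 62.500000000000114]
scene x -0.145 sat edges mm [-21.499999999999964, -4.9999999999999485, 3.000000000000058, 23.500000000000078]
scene x -0.09 sat edges mm [-20.999999999999964, -4.9999999999999485, 3.000000000000058, 23.500000000000078]
scene grad peaks mm [-59.0, -21.499999999999964, -20.499999999999964, -6.49999999999995, 9.500000000000064, 23.000000000000075, 62.000000000000114]
head low corner rel tcp (np.float64(-0.0165), np.float64(-0.0049))
head low corner rel tcp (np.float64(0.011), np.float64(-0.0072))
head low corner rel tcp (np.float64(0.011), np.float64(0.0073))
pred -0.014 -0.007 [299, 227]
pred -0.014 0.007 [323, 211]
pred 0.014 -0.007 [357, 253]
pred 0.014 0.007 [381, 236]
tcp in bed -0.07575116078390394 -0.00017828976838379874
```

Both views put the slot centre about 1.4 mm to +y of the tool line, with the head about 3 mm behind the TCP along the slot. I'll shift and lower.

Call:
carry_out(
  rows="0 -0.0014 0.006 0 0;0 0 0.012 0 0;0 0 0.012 0 0;0 0 0.012 0 0;0 0 0.008 0 0;0 0 0.005 0 0;0 0 0 0 0;0 0 0 0 0;0 0 0 0 0",
)

```text
time: 9.13
tcp_pos: [0.4892, -0.0334, 0.0839]
ee_rot: [0.785, 0.619, 0.0, 0.0]
contact_force: [0.0, -0.9, -2.4]
grip_width: 0.152
grasp_force: 45.0
```

Call:
carry_out(
  rows="0 0 0.002 0 0;0 0 0.002 0 0;0 0 0.002 0 0;0 0 0.002 0 0;0 0 0.002 0 0;0 0 0.001 0 0;0 0 0 0 0;0 0 0 0 0",
)

```text
time: 9.8
tcp_pos: [0.4888, -0.0333, 0.0724]
ee_rot: [0.785, 0.619, -0.0, -0.0]
contact_force: [1.0, -0.5, -1.4]
grip_width: 0.157
grasp_force: 45.0
```

Call:
carry_out(
  rows="0 0 0.002 0 0;0 0 0.002 0 0;0 0 0.002 0 0;0 0 0.002 0 0;0 0 0.001 0 0;0 0 0 0 0;0 0 0 0 0",
)

```text
time: 10.38
tcp_pos: [0.4889, -0.0333, 0.0634]
ee_rot: [0.785, 0.619, -0.0, -0.0]
contact_force: [-0.2, -0.1, -1.5]
grip_width: 0.157
grasp_force: 45.0
```

Call:
carry_out(
  rows="0 0 0.001 0 0;0 0 0.001 0 0;0 0 0.001 0 0;0 0 0.001 0 0;0 0 0 0 0;0 0 0 0 0",
)

```text
time: 10.88
tcp_pos: [0.4889, -0.0333, 0.0595]
ee_rot: [0.785, 0.619, -0.0, 0.0]
contact_force: [-0.2, -0.1, -0.7]
grip_width: 0.16
grasp_force: 45.0
```

Call:
carry_out(
  rows="0 0 -0.0015 0 0;0.003 0 0 0 0;0.005 0 0 0 0;0.005 0 0 0 0;0.005 0 0 0 0;0.005 0 0 0 0;0.005 0 0 0 0;0.005 0 0 0 0;0.005 0 0 0 0;0.002 0 0 0 0;0 0 0 0 0;0 0 0 0 0",
)

```text
time: 11.88
tcp_pos: [0.4982, 0.0058, 0.0611]
ee_rot: [0.785, 0.62, -0.0, 0.0]
contact_force: [0.7, -0.2, -1.0]
grip_width: 0.157
grasp_force: 45.0
```

Call:
carry_out(
  rows="0.003 0 0 0 0;0.003 0 0 0 0;0.003 0 0 0 0;0.003 0 0 0 0;0.003 0 0 0 0;0.003 0 0 0 0;0.003 0 0 0 0;0.003 0 0 0 0;0 0 0 0 0;0 0 0 0 0",
)

```text
time: 12.72
tcp_pos: [0.5038, 0.0292, 0.061]
ee_rot: [0.785, 0.62, -0.0, 0.0]
contact_force: [-0.5, -0.3, -1.1]
grip_width: 0.158
grasp_force: 45.0
```

Call:
carry_out(
  rows="0.002 0 0 0 0;0.002 0 0 0 0;0.002 0 0 0 0;0.002 0 0 0 0;0.002 0 0 0 0;0.002 0 0 0 0;0.002 0 0 0 0;0.002 0 0 0 0;0.002 0 0 0 0;0.002 0 0 0 0",
)

```text
time: 13.55
tcp_pos: [0.5084, 0.0481, 0.061]
ee_rot: [0.785, 0.62, -0.0, 0.0]
contact_force: [-1.4, -2.5, -0.7]
grip_width: 0.16
grasp_force: 45.0
```

Call:
carry_out(
  rows="0.002 0 0 0 0;0.002 0 0 0 0;0.002 0 0 0 0;0.002 0 0 0 0;0.002 0 0 0 0",
)

```text
time: 13.97
tcp_pos: [0.5108, 0.0583, 0.0611]
ee_rot: [0.785, 0.619, -0.0, 0.0]
contact_force: [-1.1, -3.3, -0.6]
grip_width: 0.16
grasp_force: 45.0
```

Call:
carry_out(
  rows="0.001 0 0 0 0;0.001 0 0 0 0;0.001 0 0 0 0;0.001 0 0 0 0;0 0 0 0 0",
)

```text
time: 14.38
tcp_pos: [0.5118, 0.0622, 0.061]
ee_rot: [0.785, 0.619, 0.0, -0.0]
contact_force: [-1.2, -2.6, 0.2]
grip_width: 0.156
grasp_force: 45.0
```

Call:
carry_out(
  rows="0.001 0 0 0 0;0.001 0 0 0 0;0 0 0 0 0",
)

```text
time: 14.63
tcp_pos: [0.5122, 0.0641, 0.0611]
ee_rot: [0.785, 0.619, 0.0, -0.0]
contact_force: [-0.9, -2.2, -0.9]
grip_width: 0.156
grasp_force: 45.0
```

Call:
carry_out(
  rows="0.001 0 0 0 0;0.001 0 0 0 0;0 0 0 0 0",
)

```text
time: 14.88
tcp_pos: [0.5126, 0.0661, 0.061]
ee_rot: [0.785, 0.619, 0.0, -0.0]
contact_force: [-0.7, -2.1, -0.0]
grip_width: 0.155
grasp_force: 45.0
```

```bash
python3 - <<'E'
from h import *
from plant import r
c=r.capture("scene");s=r.state();print(s["tcp_pos"],s["contact_force"],s["wrist_torque"])
crop(c,230,150,140,105,5.7,"pics/s3.png")
E
```

```text
[0.51264146 0.06606737 0.06103844] [-0.73831906 -2.38797498 -1.26117605] [-0.50324146  0.16202068 -0.05094887]
```

View pics/s3.png

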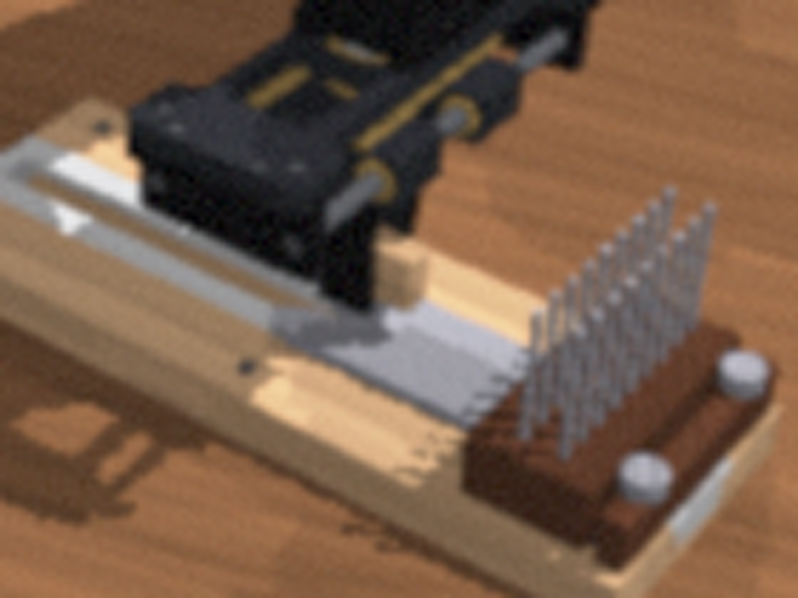

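The comb has moved back and sits close to the stop block: the two dark blocks nearly touch near (610,540). The stem is in the fork. I'll continue in small steps, watching the force.

Call:
carry_out(
  rows="0.001 0 0 0 0;0.001 0 0 0 0;0 0 0 0 0",
)

```text
time: 15.18
tcp_pos: [0.5131, 0.068, 0.0611]
ee_rot: [0.785, 0.619, 0.0, -0.0]
contact_force: [-0.2, -3.2, -1.0]
grip_width: 0.158
grasp_force: 45.0
```

Call:
carry_out(
  rows="0.001 0 0 0 0;0 0 0 0 0",
)

```text
time: 15.35
tcp_pos: [0.5134, 0.069, 0.061]
ee_rot: [0.785, 0.619, 0.0, -0.0]
contact_force: [0.1, -4.2, 0.2]
grip_width: 0.156
grasp_force: 45.0
```

Call:
carry_out(
  rows="0.001 0 0 0 0;0 0 0 0 0",
)

```text
time: 15.52
tcp_pos: [0.5135, 0.0697, 0.061]
ee_rot: [0.785, 0.619, -0.0, 0.0]
contact_force: [-0.1, -3.7, -0.3]
grip_width: 0.159
grasp_force: 45.0
```

Call:
carry_out(
  rows="0.001 0 0 0 0;0 0 0 0 0",
)

```text
time: 15.68
tcp_pos: [0.5136, 0.07, 0.0611]
ee_rot: [0.785, 0.62, -0.001, 0.0]
contact_force: [-1.6, -7.4, -0.8]
grip_width: 0.155
grasp_force: 45.0
```

Call:
carry_out(
  rows="0.0005 0 0 0 0;0 0 0 0 0",
)

```text
time: 15.85
tcp_pos: [0.5136, 0.0701, 0.061]
ee_rot: [0.785, 0.62, -0.001, 0.0]
contact_force: [-1.2, -8.6, -0.4]
grip_width: 0.16
grasp_force: 45.0
```

Call:
carry_out(
  rows="0.0005 0 0 0 0;0 0 0 0 0",
)

```text
time: 16.02
tcp_pos: [0.5137, 0.0702, 0.061]
ee_rot: [0.785, 0.62, -0.001, 0.001]
contact_force: [-2.2, -10.0, -0.4]
grip_width: 0.156
grasp_force: 45.0
```

Call:
carry_out(
  rows="0.0005 0 0 0 0;0 0 0 0 0",
)

```text
time: 16.18
tcp_pos: [0.5137, 0.0703, 0.0611]
ee_rot: [0.784, 0.62, -0.002, 0.001]
contact_force: [-2.3, -12.0, -0.7]
grip_width: 0.157
grasp_force: 45.0
```

Call:
carry_out(
  rows="0 0 0 0 0;0 0 0 0 0",
)

```text
time: 16.35
tcp_pos: [0.5137, 0.0703, 0.0611]
ee_rot: [0.784, 0.62, -0.001, 0.001]
contact_force: [-2.0, -11.4, -0.6]
grip_width: 0.158
grasp_force: 45.0
```

The comb is seated: the push is about 12 N and the position is no longer advancing. I'll ease the push partly, then turn about the stem, which lies about 2.5 mm behind the TCP.

Call:
carry_out(
  rows="-0.001 0 0 0 0;-0.0005 0 0 0 0;0 0 0 0 0",
)

```text
time: 16.6
tcp_pos: [0.5136, 0.0699, 0.061]
ee_rot: [0.785, 0.619, -0.001, 0.0]
contact_force: [-1.3, -6.0, 0.3]
grip_width: 0.154
grasp_force: 45.0
```

Call:
carry_out(
  rows="0 -0.00025 0 -0.1 0;0 -0.00025 0 -0.1 0;0 -0.00025 0 -0.1 0;0 -0.00025 0 -0.1 0;0 0 0 0 0;0 0 0 0 0",
)

```text
time: 17.1
tcp_pos: [0.5138, 0.0698, 0.0612]
ee_rot: [0.646, 0.763, 0.0, 0.001]
contact_force: [0.3, -6.5, -1.4]
grip_width: 0.159
grasp_force: 45.0
```

Call:
carry_out(
  rows="-0.0003 0.0007 0 0 0;0 0 0 0 0;0 0 0 0 0",
)

```text
time: 17.35
tcp_pos: [0.514, 0.0697, 0.0612]
ee_rot: [0.646, 0.763, -0.0, 0.001]
contact_force: [-0.4, -7.1, -0.9]
grip_width: 0.157
grasp_force: 45.0
```

Call:
carry_out(
  rows="0 0 0 -0.1 0;0 0 0 -0.1 0;0 0 0 -0.1 0;0 0 0 0 0;0 0 0 0 0",
)

```text
time: 17.77
tcp_pos: [0.5135, 0.0696, 0.0611]
ee_rot: [0.525, 0.851, -0.001, 0.0]
contact_force: [-0.2, -7.6, -0.6]
grip_width: 0.157
grasp_force: 45.0
```

```bash
python3 - <<'E'
from h import *
from plant import r
s=r.state();a=1.335;ex=np.array([np.cos(a),np.sin(a)]);ey=np.array([-ex[1],ex[0]])
f=s["contact_force"];print("F bed",f[:2]@ex,f[:2]@ey,f[2],"M bed",s["wrist_torque"][:2]@ex,s["wrist_torque"][:2]@ey,s["wrist_torque"][2],"pos",s["tcp_pos"][:2]@ex,s["tcp_pos"][:2]@ey,"th",2*np.arctan2(s["ee_rot"][1],s["ee_rot"][0]),s["ee_rot"])
E
```

```text
F bed -7.44551773014507 -1.5424595408938255 -0.5696551567305909 M bed -0.15905013313842856 1.5522045774056237 -0.012463919359138452 pos 0.18764668010918245 -0.48306474431412216 th 2.0369725661612406 [ 5.24655030e-01  8.51314540e-01 -7.47653502e-04  3.09010624e-04]
```

Call:
carry_out(
  rows="0 -0.0001 0 -0.1 0;0 -0.0001 0 -0.1 0;0 -0.0001 0 -0.1 0;0 0 0 0 0;0 0 0 0 0",
)

```text
time: 18.18
tcp_pos: [0.5125, 0.0695, 0.0609]
ee_rot: [0.392, 0.92, -0.001, -0.001]
contact_force: [-2.2, -8.0, -0.2]
grip_width: 0.156
grasp_force: 45.0
```

Call:
carry_out(
  rows="0 -0.0001 0 -0.1 0;0 -0.0001 0 -0.1 0;0 0 0 0 0;0 0 0 0 0",
)

```text
time: 18.52
tcp_pos: [0.5123, 0.0693, 0.0609]
ee_rot: [0.298, 0.955, -0.001, -0.001]
contact_force: [-2.1, -8.0, -0.3]
grip_width: 0.159
grasp_force: 45.0
```

```bash
cat > st.py <<'E'
from h import *
from plant import r
s=r.state();a=1.335;ex=np.array([np.cos(a),np.sin(a)]);ey=np.array([-ex[1],ex[0]])
f=s["contact_force"];m=s["wrist_torque"];print("F",f[:2]@ex,f[:2]@ey,f[2],"M",m[:2]@ex,m[:2]@ey,m[2],"pos",s["tcp_pos"][:2]@ex,s["tcp_pos"][:2]@ey,s["tcp_pos"][2],"th",2*np.arctan2(s["ee_rot"][1],s["ee_rot"][0]),s["ee_rot"][2:])
E
python3 st.py
```

```text
F -8.239480814649035 0.19975006764411418 -0.2793141074960906 M -0.01577680182364057 1.6508497867653946 -0.025705154880874832 pos 0.18701600377574185 -0.48194388298406055 0.060893828389393174 th 2.5371246975314645 [-0.00110742 -0.00079916]
```

Call:
carry_out(
  rows="0 -0.0001 0 -0.1 0;0 -0.0001 0 -0.1 0;0 -0.0001 0 -0.1 0;0 -0.0001 0 -0.069 0;0 0 0 0 0;0 0 0 0 0",
)

```text
time: 19.02
tcp_pos: [0.5128, 0.0685, 0.0609]
ee_rot: [0.117, 0.993, -0.001, -0.0]
contact_force: [-0.9, -8.2, -0.7]
grip_width: 0.157
grasp_force: 45.0
```

```bash
python3 st.py; python3 - <<'E'
from h import *
from plant import r
crop(r.capture("scene"),230,150,140,105,5.7,"pics/s4.png")
E
```

```text
F -8.135677601705893 -1.06024777134595 -0.7346243933797975 M -0.13607500085702298 1.8518687249101926 0.01055187443284402 pos 0.186438450634751 -0.48255384889470593 0.06094856382786312 th 2.906254364931762 [-0.00112902 -0.00030421]
```

View pics/s4.png

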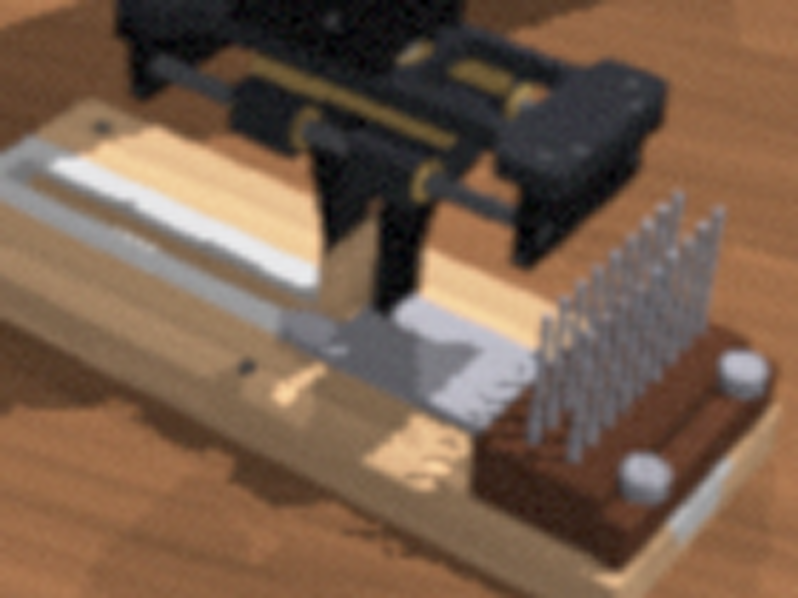

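The handle is now crosswise to the slot, with the stud in the fork and the comb's block against the stop (dark blocks meeting near (615,545)). Next I ease most of the push and lower the head to the floor.

Call:
carry_out(
  rows="0 -0.0005 0.0005 0 0;0 -0.0005 0.0005 0 0;0 -0.0004 0.0004 0 0;0 0 0 0 0;0 0 0 0 0",
)

```text
time: 19.48
tcp_pos: [0.5126, 0.0683, 0.0598]
ee_rot: [0.118, 0.993, -0.0, -0.0]
contact_force: [-0.4, -5.3, 1.2]
grip_width: 0.156
grasp_force: 45.0
```

```bash
python3 st.py
```

```text
F -5.244515293017095 -0.8612386096714343 1.195436307872836 M 0.03990121521804887 1.0565415634058857 0.006831610226610619 pos 0.18616310553429682 -0.4824675337012844 0.05977275712480364 th 2.9051491513901557 [-2.75959974e-04 -1.95449949e-05]
```

Call:
carry_out(
  rows="0 -0.0005 0 0 0;0 -0.0006 0 0 0;0 0 0 0 0;0 0 0 0 0",
)

```text
time: 19.82
tcp_pos: [0.5125, 0.068, 0.0596]
ee_rot: [0.118, 0.993, 0.0, 0.0]
contact_force: [-0.1, -0.9, -0.2]
grip_width: 0.158
grasp_force: 45.0
```

Call:
carry_out(
  rows="0 0 0 0 0;0 0 0 0 0;0 0 0 0 0",
  squeeze=10,
)

```text
time: 20.07
tcp_pos: [0.5125, 0.0679, 0.0596]
ee_rot: [0.118, 0.993, 0.0, 0.0]
contact_force: [0.2, 0.8, -1.4]
grip_width: 0.163
grasp_force: 10.0
```

```bash
python3 st.py
```

```text
F 0.8626436009654573 -0.027126706677493923 -1.3635176101784103 M 0.021798206587214507 -0.0038022032113763943 -0.053768976816543905 pos 0.18574058338053254 -0.4824604344378236 0.05960324792253753 th 2.9046809569262475 [0.00019841 0.00010303]
```

Call:
carry_out(
  rows="0 0.0005 0 0 0;0 0.0004 0 0 0;0 0 0 0 0;0 0 0 0 0",
)

```text
time: 20.4
tcp_pos: [0.5125, 0.0682, 0.0596]
ee_rot: [0.118, 0.993, -0.0, -0.0]
contact_force: [-0.2, -3.4, -1.9]
grip_width: 0.158
grasp_force: 10.0
```

```bash
python3 st.py
```

```text
F -3.2977190787432944 -0.6311752443347428 -1.9304241663616346 M -0.04950252540354647 0.6734480754993574 0.023143012899490903 pos 0.18604219224092483 -0.48243105975876266 0.05959816753064444 th 2.905070812967517 [-2.00135978e-04 -9.93751260e-05]
```

Call:
carry_out(
  rows="0 0 0 0 0.02;0 0 0 0 0.026;0 0 0 0 0.032;0 0 0 0 0.038;0 0 0 0 0.044;0 0 0 0 0.05;0 0 0 0 0.05;0 0 0 0 0.05;0 0 0 0 0.05",
)

```text
time: 21.15
tcp_pos: [0.5126, 0.0684, 0.0597]
ee_rot: [0.118, 0.993, 0.0, 0.0]
contact_force: [-0.5, -0.6, 0.2]
grip_width: 0.566
grasp_force: 0.0
```

Call:
carry_out(
  rows="0 0 -0.005 0 0.05;0 0 -0.01 0 0.05;0 0 -0.02 0 0.05;0 0 -0.03 0 0.05;0 0 -0.03 0 0.05;0 0 -0.03 0 0.05;0 0 -0.02 0 0.05;0 0 -0.01 0 0.05;0 0 0 0 0.05",
)

```text
time: 21.9
tcp_pos: [0.514, 0.0684, 0.2176]
ee_rot: [0.118, 0.993, 0.0, 0.003]
contact_force: [0.0, -1.3, -0.4]
grip_width: 0.574
grasp_force: 0.0
```

Call:
carry_out(
  rows="0 -0.02 0 0 0.05;0 -0.035 0 0 0.05;0 -0.035 0 0 0.05;0 -0.035 0 0 0.05;0 -0.035 0 0 0.05;0 -0.035 0 0 0.05;0 -0.035 0 0 0.05;0 -0.035 0 0 0.05;0 -0.02 0 0 0.05;0 0 0 0 0.05",
)

```text
time: 22.73
tcp_pos: [0.4448, -0.2123, 0.2133]
ee_rot: [0.12, 0.993, -0.0, -0.001]
contact_force: [0.0, 0.9, 0.2]
grip_width: 0.572
grasp_force: 0.0
```

```bash
python3 - <<'E'
from h import *
from plant import r
d={n:r.capture(n) for n in("top","scene")};pickle.dump(d,open("d2.pkl","wb"))
crop(d["scene"],230,150,140,105,5.7,"pics/a.png");crop(d["top"],190,180,180,100,4.4,"pics/b.png")
a,b=cv2.imread("pics/a.png"),cv2.imread("pics/b.png")
a=cv2.resize(a,(400,300));b=cv2.resize(b,(400,222));b=cv2.copyMakeBorder(b,0,78,0,0,0)
cv2.imwrite("pics/f.png",cv2.resize(np.hstack([a,b]),(800,300)))
E
```

```text
(no output)
```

View pics/f.png

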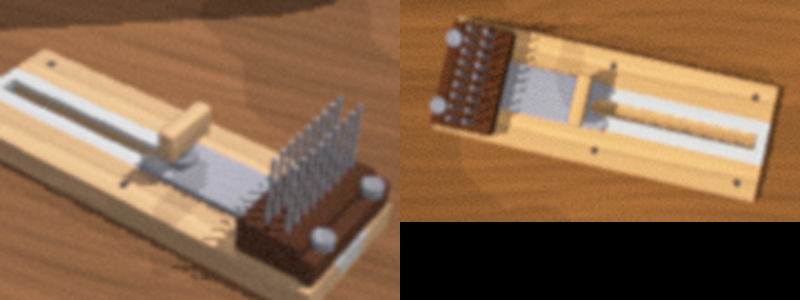

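The final picture shows the stud upright and crosswise at (185,130) in the left half, in the fork's bottom. The comb's block is against the stop block with no gap, and the gripper is clear, so I'll hand in.

```bash
python3 -c "
from plant import r
print(r.sign_off())"
```

```text
the job is handed in; nothing more can be done
None
```

I handed the job in at about 23 s: the stud is upright and locked crosswise in the bottom of the fork, the comb is pressed home against its stop (about 12 N), and nothing else was touched; no verdict came back.

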